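# Set and lock the drag, then index the dividing stand four clicks

## Robot

A 6-joint arm with a two-finger parallel gripper is mounted at the origin on a cart in front of the work surface, level with it; the furniture and walls round the work are solid. World frame = base frame: x ahead of the robot, y to its left, z up, the work surface at z = 0. Lengths are in mm, angles in rad, forces in N, time in s.
With the tool pointing down it reaches from about 325 to 925 mm from the base axis. Payload 3.1 kg.
Tool frame: the origin (TCP) lies between the finger pads; the fingertips stand 8 mm ahead of it and the grasp point (between the pads) lies 11 mm behind it; z points along the fingers, y is the line along which they close (so a half turn about z gives the same grasp; the last joint's range is limited). The gripper opens to 85 mm and grips with 20 to 120 N. Pads are 22 mm wide; open, the fingers measure 114 mm over their backs; the gripper's body (76 mm by 85 mm) begins 54 mm behind the grasp point. The pads swing forward as they close: fully open they stand 13 mm farther back than shut.
Start: joints at [-1.452, 0.217, 1.613, -0, 1.311, -0.112], TCP at [142.993, -608.434, 239.3] pointing down, gripper open.
Joint ranges: [-2.75, 2.75], [-0.78, 2.1], [0.31, 2.55], [-1.13, 4.27], [0.13, 2.63], [-2.58, 2.58]. Speed limits (rad/s): [2.79, 2.79, 3.14, 3.14, 3.14, 3.14].

## Interface

Orientations are given as a unit quaternion [w, x, y, z].
In Python, from rig import arm, claw, optics, job, readout gives the robot as it stands. The module is installed in compiled form; this text tells all that it offers. Calls block until the motion is done:
- arm.move_to(position, orientation): joint-space move of the TCP to a pose.
- arm.servo_line(position, ori=None, rate=150): straight line of the TCP; ori=None keeps the orientation; rate is the mean speed in mm/s.
- arm.movej(angles): joint-space move.
- claw.gripper_open() and claw.gripper_close(): open the fingers fully, or close them until they stop; the grip force is fixed at half the most.
- arm.wait(seconds).
- arm.solve_ik(position, orientation): joint angles nearest the present ones, or None.
- optics.get_image(name): name is "scene" or "side" or "wrist"; returns a dict with "img" (400x640x3 uint8, red, green, blue), "range_z" (400x640 float32, mm along the optical axis (not along the pixel's ray), 0 where there is no reading), "fx", "fy", "cx", "cy" (pixels), "xyz" and "orientation" of the camera in the world; the wrist camera has in their place "tool_from_camera" (4x4, takes a point from camera to tool coordinates, whose origin is the TCP and whose axes are the flange's). Camera axes: x right, y up, looking along -z (the intrinsics and any distortion apply to the point x, -y, -z); pixel columns grow to the right and rows downward; lengths in mm; the calibration is good to about 2 mm. A picture is of the moment at which its call begins: read the wrist's pose just before it.
A pose or a line that the arm cannot do raises arm.Unreachable and nothing moves.
- job.sign_off(): hands the job in; it is judged then, once.
Readings, each from a call of its own:
- readout.read_time(): time.
- readout.read_q(): joint angles.
- readout.read_joint_vel(): joint speeds.
- readout.read_tau(): joint torques, N m.
- readout.read_ee_pos(): TCP position.
- readout.read_orientation(): TCP orientation.
- readout.read_wrist_force(): force on the tool from outside, world axes, zero at the start.
- readout.read_torque(): the same for the moment, N m.
- readout.read_grip_width(): finger opening in mm.
- readout.read_grip_force(): force on a finger pad.
Only numpy, scipy, OpenCV 4.12 (cv2) and the standard library are available. Lean on these libraries where they do the work, as an engineer would, in place of code of your own. Each camera call takes 0.05 s, during which the arm holds its last target. There are 200 camera calls.

## Task

The round tin on the dividing stand is to be marked at its next division: turn the black drag knob until its pointer nose is on the broad mark, and push the sliding lock fully home over the nose. Only then swing the turntable's upright crank handle clockwise (seen from above) by exactly four clicks of the ratchet - it cannot be turned back - and finish with the fingers still gripping the handle there and the table at rest. Leave the things standing round the stand where they are.

Things in the scene. Friction and masses are not known exactly. Their poses are not given: they have to be found in the camera images.
- index_stand: Dividing stand fixed on the desk: grey plate 190 (x) x 270 (y) x 12 mm; origin at the centre of its underside, z up, x away from the robot within 20 degrees, y left. In its frame: knob axis at x 30, y -85 mm, on a flat dial whose broad dark mark lies on the -x side of that axis; the lock stands there too and slides to +x; turntable axis at x 20, y 55 mm.
- turntable_axis (a point): Centre of the turntable, 14 mm above the desk, on its vertical axis. An aluminium ratchet wheel of 102 mm with 30 saw teeth (12 degrees each), a sprung pawl on its far (+x) side, a white round tin of 60 mm fixed on top (its top about 55 mm above the desk) and a flat lever arm that carries the crank handle.
- crank_handle: Upright round black handle, 14 mm across, 60 mm tall, on the lever arm 95 mm from the turntable axis; origin at the centre of its foot, 34 mm above the desk; grip about 40 mm above that. It starts standing on a click, on the robot's side of the table, and goes clockwise seen from above: first leftwards, then away from the robot. Six or more clicks are free before its end stop.
- click (a point): Point at the pawl's nose, 20 mm above the desk. One click is 12 degrees or 20 mm of the handle's path: pushing takes 5 N, rising to 8 to 11 N, then the resistance drops suddenly as the pawl falls behind the next tooth, just before the 12 degrees are full. The pawl stops the table turning back; let go between clicks, a weak spring returns it to the last click.
- drag_knob (a joint): Angle of the drag knob, rad, growing clockwise from above; 0 when the pointer nose is on the broad mark; starts at 0.5 to 1.2; stops at +-1.45; stays where it is left.
- knob_grip (a point): On the knob's axis, 40 mm above the desk, the height to grip. The black knob is an upright bar 40 mm long, 10 mm thick, top 52 mm above the desk, on a 44 mm disc whose top is 20 mm above the desk; a low pointer nose, 8 mm wide and 8 high, reaches 42 mm from the axis in line with the bar. The point's x axis lies along the bar, the nose at its -x end.
- knob_lock (a joint): Travel of the sliding lock, m: 0 open (its start), 0.024 fully home over the nose. It slides along the stand's +x with about 2 N of friction and stays where left. Its fork is 14 mm wide inside, flared to 20 mm at the mouth: it goes over the nose only with the knob within about 0.12 rad of the mark, and centres it.
- lock_tab (a point): Centre of the lock's upright steel tab, 55 mm above the desk. The tab is 26 mm long along the stand's x, 10 mm thick along y, from 35 to 65 mm above the desk, on a forked steel shoe 40 x 34 mm whose top is 35 mm above the desk; pinch it along y with the fingertips above the shoe.
- pigment_jar: Bystander: brown jar with a black cap, 46 mm across, 58 mm tall, beyond the stand; origin at its underside.
- sanding_block: Bystander: sanding block of 40 x 70 x 26 mm, left beyond the stand; origin at its underside.
- polish_stick: Bystander: small black polishing stick of 14 x 48 x 12 mm, to the left of the stand; origin at its underside.

How it is judged (in metres and radians):
On the way, in this order (a step that is already met when the one before it is completed fails the run):
1. the knob's nose is on the mark, the turntable not yet advanced (value of joint drag_knob between -0.12 and 0.12 rad and distance of crank_handle from where it was at the start of the episode below 0.012 m), for 0.2 s.
2. the lock is fully home over the nose, the turntable not yet advanced (all of step 1 and value of joint knob_lock above 0.0215 m), for 0.2 s.
At the end, for the whole second after the job is handed in: Lock 21.5 mm or more along, knob within 0.12 rad of the mark; crank handle four clicks on, short of the fifth (75 to 90.5 mm straight from its start; four clicks are 77.3), under 10 mm/s, gripped (fingers' contact forces over 15 N in all); bystanders within 20 mm of their starts (value of joint knob_lock above 0.0215 m and value of joint drag_knob between -0.12 and 0.12 rad and distance of crank_handle from where it was at the start of the episode between 0.075 and 0.0905 m and linear speed of crank_handle below 0.01 m/s and contact force between the fingers and crank_handle above 15 N and distance of each of pigment_jar, sanding_block, polish_stick from where it was at the start of the episode below 0.02 m); the arm keeps its last pose, push and grip.
It fails at once if a fifth click has been made (distance of crank_handle from where it was at the start of the episode above 0.093 m).
It fails at once if a bystander is knocked away or over (distance of any of pigment_jar, sanding_block, polish_stick from where it was at the start of the episode above 0.03 m or angle between pigment_jar's own z axis and vertical above 0.5 rad).
It also fails if it takes over 61 s, if anything falls off the work surface, if the arm or the gripper's body presses on something with over 40 N, if the wrist force passes 120 N, or if a joint passes its speed limit or range.

## Working session

There is one attempt and no reset: what is moved stays moved. The work goes in short steps, each a Python script; the robot and the scene stay as the last script left them, time stands still between calls to the robot, and variables do not carry over. Pictures are saved under pics/ and viewed, at most 10 in all, crops included, and the job is handed in when it is done.

```bash
mkdir -p pics; cat > h.py <<'E'
import numpy as np, cv2
from rig import arm, claw, optics, job, readout
from scipy.spatial.transform import Rotation as R
def rot(q): return R.from_quat([q[1],q[2],q[3],q[0]]).as_matrix()
def cloud(d,T=None):
    z=d["range_z"]; v,u=np.mgrid[:400,:640]
    p=np.stack([(u-d["cx"])/d["fx"]*z,-(v-d["cy"])/d["fy"]*z,-z],-1)
    if T is None: return p@rot(d["orientation"]).T+np.array(d["xyz"])
    Rm,t=T; return p@Rm.T+t
E
python3 - <<'E'
from h import *
for n in("scene","side"):
    d=optics.get_image(n); np.save(n+".npy",d,allow_pickle=True)
    print(n,[k for k in d],d["fx"],d["fy"],d["cx"],d["cy"],d["xyz"],d["orientation"],(d["range_z"]>0).mean(), {k:v for k,v in d.items() if k not in("img","range_z")} )
    cv2.imwrite(f"pics/{n}.png",d["img"][...,::-1])
print(readout.read_orientation(),readout.read_time(),readout.read_wrist_force())
E
```

```text
scene ['img', 'range_z', 'fx', 'fy', 'cx', 'cy', 'xyz', 'orientation'] 481.3219450349797 481.3219450349797 318.18330808746094 202.64470333209533 [778.88465253 779.43037876 740.97185559] [0.13164669 0.04616278 0.36244437 0.92150541] 0.99599609375 {'fx': 481.3219450349797, 'fy': 481.3219450349797, 'cx': 318.18330808746094, 'cy': 202.64470333209533, 'xyz': array([778.88465253, 779.43037876, 740.97185559]), 'orientation': array([0.13164669, 0.04616278, 0.36244437, 0.92150541])}
side ['img', 'range_z', 'fx', 'fy', 'cx', 'cy', 'xyz', 'orientation'] 374.5742929834776 374.5742929834776 320.29406439787476 204.73029054425112 [447.54849051 965.00585574 400.77382158] [-0.09733973 -0.05786401  0.54906537  0.82807243] 0.994421875 {'fx': 374.5742929834776, 'fy': 374.5742929834776, 'cx': 320.29406439787476, 'cy': 204.73029054425112, 'xyz': array([447.54849051, 965.00585574, 400.77382158]), 'orientation': array([-0.09733973, -0.05786401,  0.54906537,  0.82807243])}
[-1.09653813e-03  9.93348202e-01  1.15144026e-01 -1.30318885e-05] 0.1 [0.08640098 0.42782872 0.5080962 ]
```

View pics/scene.png

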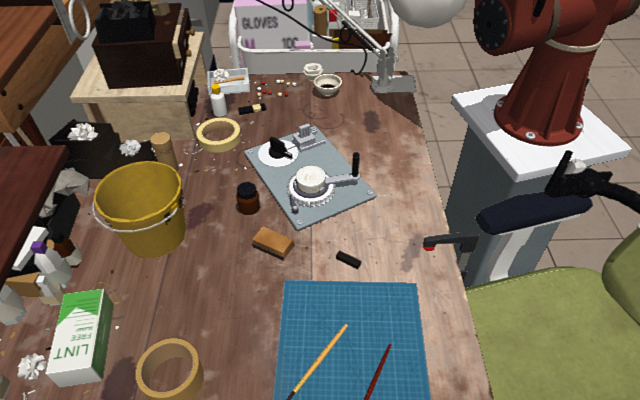

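View pics/side.png

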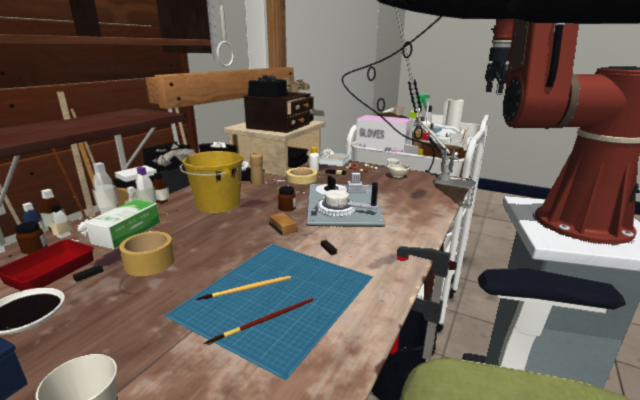

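The scene view shows the stand at about (310,175), the knob at (282,150), the lock at (306,135), the tin at (311,180), the handle at (355,163), the jar at (247,197), the block at (273,242) and the stick at (348,259). Next I'll get rough positions and go for a wrist view.

```bash
python3 - <<'E'
from h import *
d=np.load("scene.npy",allow_pickle=True).item(); P=cloud(d)
for n,u,v in [("knob",282,147),("lock",308,132),("tin",311,175),("handletop",355,155),("jar",247,188),("block",273,240),("stick",348,259)]:
    print(n,np.median(P[v-1:v+2,u-1:u+2].reshape(-1,3),0).round(0))
# plate mask: z 8..16
m=(abs(P[...,2]-12)<4); u,v=np.meshgrid(range(640),range(400)); m&=(u>240)&(u<380)&(v>120)&(v<230)
c=P[m][:,:2]; print(m.sum(),cv2.minAreaRect(c.astype(np.float32)))
ctr=np.array(cv2.minAreaRect(c.astype(np.float32))[0]); print(readout.read_q())
yaw=np.deg2rad(0)
w=optics.get_image("wrist"); print(w["tool_from_camera"],w["fx"],w["cx"],w["cy"])
for x,y,z in [(ctr[0],ctr[1],350),(ctr[0]-60,ctr[1],350),(ctr[0]-60,ctr[1],300)]:
  for a in (0,np.pi/2,-np.pi/2,np.pi):
    q=(R.from_euler('z',a)*R.from_euler('x',np.pi)).as_quat(); print(x,z,a,arm.solve_ik([x,y,z],[q[3],*q[:3]]))
E
```

```text
knob [637. -30.  42.]
lock [570. -58.  48.]
tin [603.  88.  57.]
handletop [513.  97.  95.]
jar [736.  91.  60.]
block [711. 207.  25.]
stick [587. 282.  14.]
4780 ((634.0732421875, 38.376182556152344), (267.7854919433594, 273.89910888671875), 12.671793937683105)
[-1.45220873e+00  2.17665980e-01  1.61480983e+00 -1.97337818e-05
  1.31130999e+00 -1.12207437e-01]
[[-7.49345388e-04  9.60443967e-01  2.78472304e-01  7.07174508e+01]
 [ 9.99999666e-01  6.28904719e-04  5.21837875e-04  3.40266983e-01]
 [ 3.26063493e-04  2.78472602e-01 -9.60444118e-01 -1.35240782e+02]
 [ 0.00000000e+00  0.00000000e+00  0.00000000e+00  1.00000000e+00]] 330.70070019701035 318.18220837514207 199.87807516607214
634.0732421875 350 0 [-4.99704192e-02  1.73575689e-01  1.45873802e+00 -4.44089210e-16
  1.50927894e+00  1.52082591e+00]
634.0732421875 350 1.5707963267948966 [-0.04997042  0.17357569  1.45873802  0.          1.50927894 -0.04997042]
634.0732421875 350 -1.5707963267948966 None
634.0732421875 350 3.141592653589793 [-0.04997042  0.17357569  1.45873802  0.          1.50927894 -1.62076675]
574.0732421875 350 0 [-5.52166648e-02  4.26043828e-02  1.60132815e+00 -4.44089210e-16
  1.49766012e+00  1.51557966e+00]
574.0732421875 350 1.5707963267948966 [-0.05521666  0.04260438  1.60132815  0.          1.49766012 -0.05521666]
574.0732421875 350 -1.5707963267948966 None
574.0732421875 350 3.141592653589793 [-0.05521666  0.04260438  1.60132815  0.          1.49766012 -1.62601299]
574.0732421875 300 0 [-5.52166648e-02  6.78428859e-02  1.66644431e+00 -4.44089210e-16
  1.40730546e+00  1.51557966e+00]
574.0732421875 300 1.5707963267948966 [-0.05521666  0.06784289  1.66644431  0.          1.40730546 -0.05521666]
574.0732421875 300 -1.5707963267948966 None
574.0732421875 300 3.141592653589793 [-0.05521666  0.06784289  1.66644431  0.          1.40730546 -1.62601299]
```

```bash
python3 - <<'E'
from h import *
for n in("scene","side"):
    d=np.load(n+".npy",allow_pickle=True).item(); p=cloud(d).reshape(-1,3)
    m=(p[:,2]>70)&(p[:,0]>100)&(p[:,0]<900)&(p[:,1]>-700)&(p[:,1]<300)&(p[:,2]<700); p=p[m]
    k,c=np.unique(np.floor(p[:,:2]/100).astype(int),axis=0,return_counts=True)
    for a,b in zip(k,c):
        s=p[(np.floor(p[:,:2]/100).astype(int)==a).all(1)]; print(n,a*100,b,s[:,2].min().round(),s[:,2].max().round())
E
```

```text
scene [ 100 -600] 5 94.0 105.0
scene [100   0] 1741 244.0 361.0
scene [ 200 -700] 1 75.0 75.0
scene [ 200 -600] 67 70.0 104.0
scene [ 200 -500] 238 70.0 109.0
scene [ 200 -400] 176 70.0 96.0
scene [ 200 -300] 102 70.0 115.0
scene [ 200 -100] 272 246.0 331.0
scene [200   0] 2106 237.0 360.0
scene [ 300 -700] 33 74.0 91.0
scene [ 300 -600] 232 70.0 120.0
scene [ 300 -500] 441 70.0 119.0
scene [ 300 -400] 249 76.0 113.0
scene [ 300 -300] 314 70.0 159.0
scene [ 400 -700] 47 71.0 94.0
scene [ 400 -600] 546 71.0 136.0
scene [ 400 -500] 9 70.0 85.0
scene [ 400 -400] 76 115.0 156.0
scene [ 400 -300] 89 116.0 168.0
scene [ 500 -600] 841 70.0 135.0
scene [ 500 -400] 169 154.0 228.0
scene [500   0] 70 70.0 97.0
scene [500 100] 15 70.0 97.0
scene [ 600 -700] 9 103.0 106.0
scene [ 600 -600] 644 70.0 136.0
scene [ 600 -400] 9 218.0 225.0
scene [ 700 -500] 59 78.0 185.0
scene [ 700 -400] 587 71.0 251.0
scene [ 700 -300] 512 70.0 249.0
scene [ 800 -400] 192 201.0 287.0
scene [ 800 -300] 1812 125.0 314.0
scene [ 800 -200] 3577 70.0 299.0
scene [ 800 -100] 297 70.0 96.0
scene [800   0] 534 70.0 133.0

[... 748 characters left out ...]
 419.0 466.0
side [ 500 -700] 44 133.0 135.0
side [ 500 -600] 524 70.0 536.0
side [ 500 -400] 176 156.0 359.0
side [ 500 -300] 35 356.0 387.0
side [500   0] 48 70.0 96.0
side [500 100] 19 70.0 94.0
side [ 600 -700] 16 133.0 134.0
side [ 600 -600] 269 70.0 134.0
side [ 600 -500] 4 285.0 298.0
side [ 600 -400] 86 220.0 342.0
side [ 700 -500] 75 78.0 190.0
side [ 700 -400] 478 70.0 272.0
side [ 700 -300] 334 71.0 249.0
side [ 700 -200] 13 203.0 237.0
side [ 800 -600] 1 317.0 317.0
side [ 800 -500] 58 70.0 97.0
side [ 800 -400] 230 71.0 305.0
side [ 800 -300] 743 124.0 313.0
side [ 800 -200] 1548 70.0 299.0
side [ 800 -100] 123 71.0 94.0
side [800   0] 74 72.0 131.0
side [800 100] 650 70.0 132.0
```

```bash
python3 - <<'E'
from h import *
P=[]
for n in("scene","side"):
    d=np.load(n+".npy",allow_pickle=True).item(); p=cloud(d).reshape(-1,3); P.append(p)
p=np.vstack(P); r=np.hypot(p[:,0],p[:,1]); a=np.degrees(np.arctan2(p[:,1],p[:,0]))
m=(p[:,2]>110)&(p[:,2]<900)&(r<800)&(a>-85)&(a<25)&((r>330))
p,r,a=p[m],r[m],a[m]
for A in range(-85,25,5):
  for r0 in range(300,800,50):
    s=(a>=A)&(a<A+5)&(r>=r0)&(r<r0+50)
    if s.sum()>2: print(A,r0,s.sum(),p[s,2].min().round(),p[s,2].max().round())
E
python3 -c "
import cv2;a=cv2.imread('pics/side.png')[0:240,320:560];cv2.imwrite('pics/sc.png',cv2.resize(a,(600,600),interpolation=2))"
```

```text
-80 500 11 294.0 334.0
-80 550 712 246.0 493.0
-80 600 101 308.0 481.0
-80 650 175 247.0 353.0
-75 550 84 361.0 493.0
-75 600 289 113.0 495.0
-75 650 4 464.0 467.0
-65 700 4 112.0 124.0
-65 750 10 118.0 132.0
-60 600 4 118.0 122.0
-60 650 17 114.0 123.0
-60 700 214 110.0 254.0
-60 750 100 113.0 256.0
-55 500 13 111.0 114.0
-55 550 57 111.0 118.0
-55 600 63 111.0 120.0
-55 650 8 112.0 133.0
-55 700 190 111.0 363.0
-55 750 74 133.0 428.0
-50 450 3 110.0 111.0
-50 500 27 110.0 115.0
-50 650 151 110.0 136.0
-50 700 365 110.0 529.0
-50 750 86 129.0 521.0
-45 700 38 110.0 135.0
-45 750 283 110.0 536.0
-40 350 18 110.0 116.0
-40 400 11 110.0 115.0
-40 450 100 110.0 166.0
-40 500 35 115.0 166.0
-35 450 27 126.0 168.0
-35 500 94 120.0 167.0
-35 550 73 127.0 157.0
-35 600 182 156.0 243.0
-35 650 82 190.0 221.0
-35 700 49 215.0 335.0
-35 750 45 250.0 323.0
-30 500 14 374.0 406.0
-30 550 27 366.0 389.0
-30 600 37 304.0 366.0
-30 650 55 300.0 353.0
-30 700 4 334.0 338.0
-25 400 26 447.0 470.0
-25 450 40 390.0 448.0
-25 500 80 374.0 419.0
-20 400 8 467.0 474.0
```

View pics/sc.png

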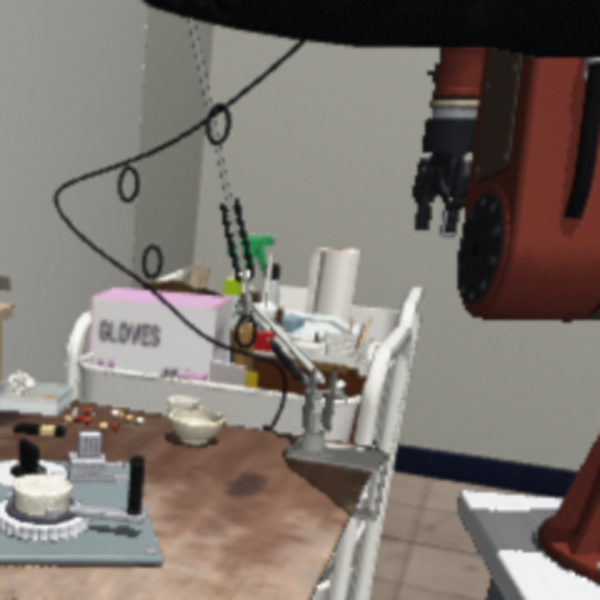

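The crop shows the lamp base at side-image pixel (450,185), with its cable looping up toward the dark lampshade at the top. I need 3D positions for those before sweeping the arm.

```bash
python3 - <<'E'
from h import *
S={n:cloud(np.load(n+".npy",allow_pickle=True).item()) for n in("scene","side")}
for n,u,v in [("scene",430,10),("scene",415,3),("scene",455,5),("scene",400,5),("side",350,4),("side",400,5),("side",450,10),("side",540,8),("side",620,5),("side",320,5)]: print(n,u,v,S[n][v,u].round())
# dark cable pixels in side crop
d=np.load("side.npy",allow_pickle=True).item(); g=d["img"].max(2); p=S["side"]
m=(g<70)&(p[...,0]>0)&(p[...,1]>-480)&(p[...,2]>200); m[:, :320]=0; m[:,485:]=0; m[:14]=0
q=p[m]; q=q[np.argsort(-q[:,2])]; print(len(q)); print(q[::max(1,len(q)//25)].round())
d=np.load("scene.npy",allow_pickle=True).item(); g=d["img"].max(2); p=S["scene"]
m=(g<70)&(p[...,2]>200)&(p[...,0]>0); m[60:]=0; m[:,:280]=0;m[:,400:]=0
q=p[m]; q=q[np.argsort(-q[:,2])]; print(len(q)); print(q[::max(1,len(q)//25)].round())
E
```

```text
scene 430 10 [615. 486. 585.]
scene 415 3 [624. 479. 588.]
scene 455 5 [595. 484. 585.]
scene 400 5 [631. 470. 584.]
side 350 4 [  797. -1236.   605.]
side 400 5 [452. 859. 410.]
side 450 10 [441. 878. 408.]
side 540 8 [429. 894. 407.]
side 620 5 [448. 965. 401.]
side 320 5 [ 884. -915.  573.]
527
[[ 388. -140.  474.]
 [ 417. -164.  450.]
 [ 455. -203.  419.]
 [ 444.  869.  408.]
 [ 442.  875.  407.]
 [ 441.  875.  407.]
 [ 438.  880.  407.]
 [ 439.  876.  407.]
 [ 440.  875.  407.]
 [ 439.  877.  406.]
 [ 437.  881.  406.]
 [ 436.  883.  406.]
 [ 436.  881.  406.]
 [ 448.  965.  401.]
 [ 481. -224.  400.]
 [ 495. -236.  390.]
 [ 512. -253.  378.]
 [ 537. -279.  366.]
 [ 587. -332.  345.]
 [ 586. -324.  334.]
 [ 657. -385.  319.]
 [ 570. -317.  304.]
 [ 643. -380.  247.]
 [ 612. -366.  230.]
 [ 526. -334.  215.]
 [ 567. -352.  204.]]
41
[[ 779.  779.  741.]
 [ 553. -338.  228.]
 [ 530. -331.  228.]
 [ 550. -342.  226.]
 [ 530. -333.  225.]
 [ 550. -341.  224.]
 [ 553. -342.  224.]
 [ 530. -333.  223.]
 [ 553. -340.  223.]
 [ 552. -336.  222.]
 [ 550. -341.  222.]
 [ 553. -344.  219.]
 [ 529. -337.  218.]
 [ 551. -339.  218.]
 [ 530. -335.  217.]
 [ 527. -336.  216.]
 [ 551. -342.  214.]
 [ 530. -337.  214.]
 [ 531. -333.  213.]
 [ 533. -335.  213.]
 [ 551. -343.  211.]
 [ 548. -342.  211.]
 [ 533. -333.  211.]
 [ 549. -341.  209.]
 [ 530. -338.  208.]
 [ 535. -335.  208.]
 [ 533. -334.  208.]
 [ 531. -334.  208.]
 [ 550. -346.  208.]
 [ 549. -341.  207.]
 [ 546. -343.  206.]
 [ 538. -336.  205.]
 [ 545. -339.  205.]
 [ 547. -340.  205.]
 [ 533. -337.  204.]
 [ 535. -338.  204.]
 [ 545. -338.  203.]
 [ 538. -337.  203.]
 [ 540. -339.  202.]
 [ 535. -338.  202.]
 [ 542. -341.  201.]]
```

```bash
python3 - <<'E'
from h import *
for n in("scene","side"):
    d=np.load(n+".npy",allow_pickle=True).item(); P=cloud(d); z=d["range_z"].astype(np.float32)
    bg=cv2.morphologyEx(z,cv2.MORPH_CLOSE,np.ones((13,13)))
    m=(z>100)&(bg-z>40)&(P[...,2]>150)&(P[...,0]>0)&(P[...,0]<900)&(P[...,1]>-480)&(P[...,1]<600)
    if n=="scene": m[80:]=0
    v,u=np.nonzero(m); q=P[m]; print(n,len(q)); o=np.argsort(-q[:,2])
    for i in o[::max(1,len(o)//30)]: print(u[i],v[i],q[i].round())
d=np.load("scene.npy",allow_pickle=True).item()
for p in [(388,-140,474),(455,-203,419),(537,-279,366),(300,-66,547)]:
    c=rot(d["orientation"]).T@(np.array(p)-d["xyz"]); print(p,d["cx"]+d["fx"]*c[0]/-c[2],d["cy"]-d["fy"]*c[1]/-c[2])
cv2.imwrite("pics/sc2.png",cv2.resize(d["img"][0:110,220:480,::-1],(780,330),interpolation=2))
E
```

```text
scene 707
465 0 [585. 480. 586.]
122 0 [ 898. -252.  312.]
144 14 [ 861. -207.  298.]
141 14 [ 867. -212.  297.]
149 14 [ 852. -221.  291.]
494 55 [216.  51. 242.]
185 9 [ 780. -332.  241.]
184 10 [ 783. -329.  240.]
182 23 [ 793. -268.  240.]
185 17 [ 784. -296.  239.]
185 20 [ 785. -284.  239.]
186 20 [ 783. -289.  236.]
185 29 [ 789. -256.  232.]
192 30 [ 775. -256.  227.]
257 0 [ 609. -364.  225.]
259 0 [ 604. -366.  223.]
260 1 [ 602. -366.  221.]
264 3 [ 593. -362.  216.]
284 6 [ 548. -342.  211.]
284 8 [ 549. -341.  207.]
290 10 [ 535. -338.  202.]
280 12 [ 558. -350.  194.]
289 15 [ 536. -348.  185.]
289 17 [ 537. -346.  180.]
198 22 [ 756. -393.  177.]
202 22 [ 747. -396.  174.]
298 21 [ 517. -336.  172.]
201 25 [ 751. -394.  168.]
346 26 [ 407. -287.  166.]
349 29 [ 402. -280.  161.]
306 28 [ 499. -329.  154.]
side 1106
441 16 [ 388. -140.  474.]
426 29 [ 421. -169.  445.]
406 41 [ 471. -219.  416.]
404 46 [ 476. -218.  403.]
402 52 [ 480. -219.  387.]
390 56 [ 515. -259.  375.]
372 64 [ 573. -320.  349.]
375 70 [ 562. -314.  332.]
368 74 [ 584. -320.  319.]
343 76 [ 680. -399.  305.]
297 80 [ 847. -398.  287.]
299 83 [ 830. -364.  280.]
303 85 [ 814. -361.  274.]
305 87 [ 807. -359.  267.]
295 91 [ 819. -276.  262.]
296 96 [ 807. -247.  250.]
294 97 [ 809. -231.  248.]
296 98 [ 807. -247.  243.]
299 100 [ 793. -236.  239.]
308 99 [ 780. -298.  235.]
308 100 [ 780. -300.  231.]
299 104 [ 793. -234.  227.]
378 104 [ 547. -340.  223.]
307 106 [ 773. -258.  218.]
303 107 [ 787. -262.  213.]
298 110 [ 794. -225.  209.]
292 113 [ 804. -190.  204.]
299 113 [ 805. -274.  191.]
317 111 [ 772. -397.  181.]
301 120 [ 793. -255.  172.]
388 123 [ 509. -336.  162.]
(388, -140, 474) 387.1710963228038 -99.7872723435413
(455, -203, 419) 340.4205711522425 -73.7153142001855
(537, -279, 366) 291.62825902945326 -53.64496414379863
(300, -66, 547) 458.83796581858826 -142.9349792360652
```

View pics/sc2.png

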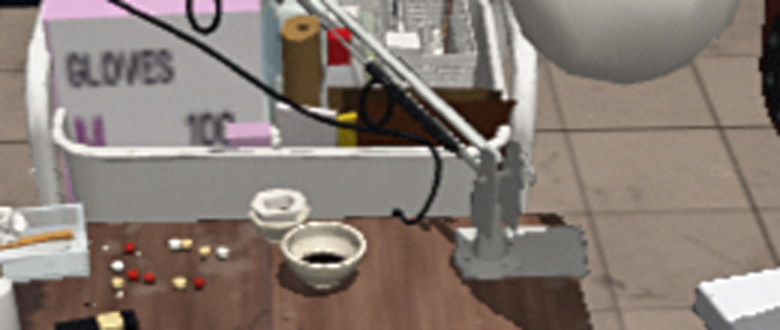

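The crop shows the lamp rods running up from the base at about (480,150), with the cable looping left. The sweep has to stay inside them, so I'll retract radially and check with the wrist camera tilted outward.

```bash
python3 - <<'E'
from h import *
for r in (340,400):
  for z in (250,330,400):
    q=R.from_euler('x',np.pi).as_quat(); 
    s=arm.solve_ik([r,0,z],[q[3],*q[:3]]); print(r,z,s)
s=arm.solve_ik([340,0,300],[0,1,0,0]); s=np.array(s); s[0]=-1.45; s[5]=-1.6
arm.movej(s); print(readout.read_ee_pos(),readout.read_time())
s[0]=-0.9; s[4]=0.2; s[5]=-1.57
arm.movej(s); p=readout.read_ee_pos();o=readout.read_orientation(); d=optics.get_image("wrist")
print(p,o,readout.read_time()); T=d["tool_from_camera"]; Ro=rot(o)
P=cloud(d,(Ro@T[:3,:3],Ro@T[:3,3]+p)); np.save("w1.npy",P)
cv2.imwrite("pics/w1.png",d["img"][...,::-1])
E
```

```text
340 250 [-2.07365292e-01 -4.73520197e-01  2.20972592e+00 -4.44089210e-16
  1.40538693e+00  1.36343104e+00]
340 330 [-2.07365292e-01 -5.17426710e-01  2.09091959e+00 -4.44089210e-16
  1.56809977e+00  1.36343104e+00]
340 400 [-2.07365292e-01 -5.26217663e-01  1.97116233e+00 -4.44089210e-16
  1.69664799e+00  1.36343104e+00]
400 250 [-1.75905768e-01 -3.06597168e-01  2.09659892e+00 -4.44089210e-16
  1.35159090e+00  1.39489056e+00]
400 330 [-1.75905768e-01 -3.58313357e-01  1.98694578e+00 -4.44089210e-16
  1.51296023e+00  1.39489056e+00]
400 400 [-1.75905768e-01 -3.75924546e-01  1.87390119e+00 -4.44089210e-16
  1.64361601e+00  1.39489056e+00]
[ 109.59936267 -322.30802873  300.26909281] 1.4833
[ 439.48789051 -441.81566208  518.94843191] [ 0.54763703  0.34578972  0.71454717 -0.26447212] 3.025
```

View pics/w1.png

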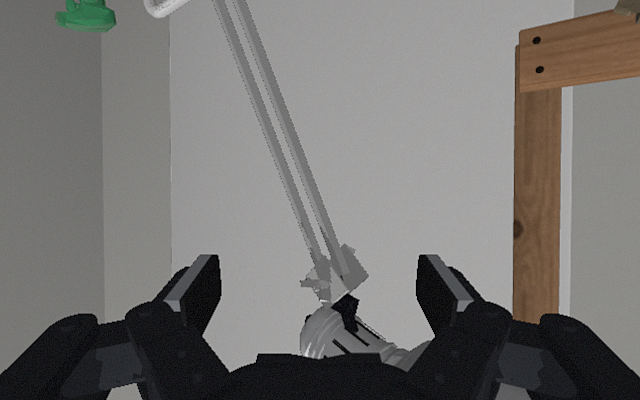

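The rods run from (230,0) to (330,270), with the lamp head at (330,330). Reading their 3D positions.

```bash
python3 - <<'E'
from h import *
P=np.load("w1.npy")
for v in (2,30,60,100,140,180,220,260,280,310,330):
    row=P[v,200:400]; k=row[:, :]; dist=np.linalg.norm(k-np.array([439,-441,519]),axis=1)
    s=dist<1150
    print(v,s.sum(), (k[s].min(0).round(),k[s].max(0).round(),np.nonzero(s)[0][[0,-1]]+200) if s.any() else dist.min())
P=P.reshape(-1,3); d=np.linalg.norm(P-np.array([439,-441,519]),axis=1)
E
```

```text
2 185 (array([  456., -1333.,  -120.]), array([ 926., -570.,  336.]), array([213, 399]))
30 184 (array([  463., -1387.,   -48.]), array([ 925., -564.,  358.]), array([216, 399]))
60 193 (array([  347., -1436.,    37.]), array([ 924., -326.,  486.]), array([207, 399]))
100 200 (array([  347., -1473.,   164.]), array([ 927., -326.,  486.]), array([200, 399]))
140 200 (array([  347., -1480.,   300.]), array([ 926., -326.,  486.]), array([200, 399]))
180 200 (array([  347., -1480.,   438.]), array([ 926., -326.,  486.]), array([200, 399]))
220 200 (array([  347., -1478.,   486.]), array([ 926., -326.,  577.]), array([200, 399]))
260 200 (array([  347., -1375.,   486.]), array([ 927., -326.,  704.]), array([200, 399]))
280 200 (array([  347., -1368.,   486.]), array([ 928., -326.,  769.]), array([200, 399]))
310 200 (array([  347., -1398.,   486.]), array([ 927., -326.,  874.]), array([200, 399]))
330 200 (array([  347., -1458.,   486.]), array([ 926., -326.,  957.]), array([200, 399]))
```

```bash
python3 - <<'E'
from h import *
P=np.load("w1.npy")
c=np.array([347,-326,486])
for v in list(range(2,290,30))+[300,320,335]:
    k=P[v]; u=np.arange(640); s=(u>180)&(u<420)&(np.linalg.norm(k-c,axis=1)>5)&(k[:,0]<830)&(k[:,1]>-1000)
    if s.any():
        a=k[s]; i=np.argmin(np.linalg.norm(a-[439,-441,519],axis=1)); print(v,s.sum(),u[s][i],a[i].round(),np.median(a,0).round())
E
```

```text
2 26 241 [ 463. -570.  336.] [ 461. -577.  333.]
32 25 250 [ 468. -565.  359.] [ 468. -573.  356.]
62 27 261 [ 475. -559.  383.] [ 475. -568.  380.]
92 25 274 [ 484. -554.  406.] [ 483. -562.  404.]
122 25 284 [ 490. -549.  429.] [ 491. -556.  428.]
152 25 297 [ 498. -543.  453.] [ 498. -551.  452.]
182 25 308 [ 505. -539.  477.] [ 505. -545.  477.]
212 25 321 [ 513. -532.  501.] [ 513. -540.  501.]
242 24 333 [ 521. -526.  525.] [ 522. -533.  526.]
272 101 417 [ 470. -411.  520.] [ 519. -520.  549.]
300 82 418 [ 469. -410.  532.] [ 488. -492.  550.]
320 86 209 [ 394. -453.  536.] [ 527. -533.  595.]
335 103 202 [ 388. -446.  538.] [ 525. -521.  604.]
```

```bash
python3 - <<'E'
from h import *
P=np.load("w1.npy").reshape(-1,3); p0=np.array([439,-441,519])
d=np.linalg.norm(P-p0,axis=1); m=(d>140)&(np.linalg.norm(P-[347,-326,486],axis=1)>5)&(P[:,2]>250)&(P[:,0]<850)&(P[:,1]>-900)
q=P[m]; v,u=np.divmod(np.nonzero(m)[0],640)
k=np.unique(np.floor(q/80).astype(int),axis=0,return_counts=True)
for a,b in zip(*k): print(a*80,b)
s=np.array(readout.read_q()); s[4]=0.9; s[0]=-0.75
# retracted z raised first
arm.movej(s); p=np.array(readout.read_ee_pos());o=readout.read_orientation(); D=optics.get_image("wrist")
T=D["tool_from_camera"]; Ro=rot(o); P=cloud(D,(Ro@T[:3,:3],Ro@T[:3,3]+p)); print(p,readout.read_time())
np.save("w2.npy",P); cv2.imwrite("pics/w2.png",cv2.rotate(D["img"][...,::-1],cv2.ROTATE_180))
q=P.reshape(-1,3); q=q[(np.linalg.norm(q-p,axis=1)>140)&(q[:,2]>150)&(q[:,1]>-600)&(q[:,0]<900)&(np.hypot(q[:,0],q[:,1])>330)]
print("w2")
k=np.unique(np.floor(q/80).astype(int),axis=0,return_counts=True)
for a,b in zip(*k): print(a*80,b)
E
```

```text
[ 400 -640  240] 7
[ 400 -640  320] 1901
[ 400 -640  400] 1
[ 400 -560  320] 79
[ 480 -640  320] 153
[ 480 -640  400] 1135
[ 480 -640  480] 467
[ 480 -640  560] 204
[ 480 -560  320] 149
[ 480 -560  400] 784
[ 480 -560  480] 641
[ 480 -560  560] 3701
[ 480 -480  560] 80
[ 480 -400  560] 16
[ 560 -560  560] 128
[ 560 -480  560] 21
[ 800 -480  240] 188
[ 800 -400  240] 106
[ 415.38739218 -291.89649495  353.36172991] 3.9583
w2
[ 240 -240  400] 1057
[ 320 -320   80] 36
[ 320 -320  160] 4
[ 400 -640  160] 219
[ 400 -640  240] 492
[ 400 -640  320] 90
[ 400 -320   80] 22
[ 400 -320  160] 108
[ 480 -400   80] 90
[ 480 -400  160] 486
[ 480 -400  240] 37
[ 560 -400  160] 249
[ 560 -400  240] 35
[ 560 -400  320] 140
[ 560 -320  320] 54
[ 640 -480  240] 35
[ 640 -400  240] 268
[ 640 -400  320] 5
[ 720 -480  160] 119
[ 720 -400   80] 149
[ 720 -400  160] 921
[ 720 -400  240] 74
[ 720 -320   80] 83
[ 720 -320  160] 2498
[ 720 -320  240] 264
[ 720 -240  160] 1040
[ 720 -240  240] 30
[ 800 -560  160] 40
[ 800 -480   80] 14
[ 800 -480  160] 300
[ 800 -400   80] 65
[ 800 -400  160] 69
[ 800 -400  240] 24
[ 800 -320   80] 255
[ 800 -320  160] 911
[ 800 -320  240] 1644
[ 800 -240   80] 292
[ 800 -240  160] 1836
[ 800 -240  240] 2979
[ 880 -560  240] 1
[ 880 -400  160] 94
[ 880 -320  160] 93
[ 880 -240  160] 12
[ 880 -240  240] 277
```

View pics/w2.png

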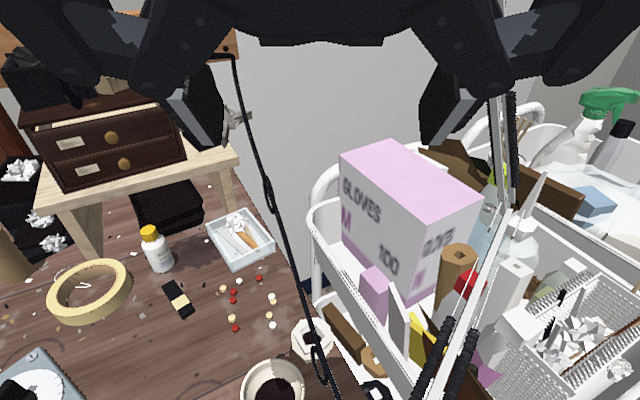

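The flipped view shows the cable running from (320,370) up to (235,60) and out of frame. I'll look sideways along the sweep before passing.

```bash
python3 - <<'E'
from h import *
def qq(z,x):
    z=np.array(z,float);z/=np.linalg.norm(z);x=np.array(x,float);x-=z*(x@z);x/=np.linalg.norm(x)
    a=R.from_matrix(np.c_[x,np.cross(z,x),z]).as_quat(); return [a[3],*a[:3]]
best=None
for az in (-1.1,-0.95):
 for r in (330,400,460):
  for zz in (350,420,480):
   for psi in (0.9,1.2,1.57):
    for xs in ((0,0,-1),(0,0,1)):
     t=az+psi; s=arm.solve_ik([r*np.cos(az),r*np.sin(az),zz],qq((np.cos(t),np.sin(t),0.),xs))
     if s is not None: print(az,r,zz,psi,xs[2],np.round(s,2))
E
```

```text
-1.1 330 350 0.9 -1 [-2.37 -0.35  2.53  1.2   2.05  2.44]
-1.1 330 350 0.9 1 [-2.37 -0.35  2.53  1.2   2.05 -0.71]
-1.1 330 350 1.2 -1 [-2.19 -0.11  2.35  1.07  2.11  2.33]
-1.1 330 350 1.2 1 [-2.19 -0.11  2.35  1.07  2.11 -0.82]
-1.1 330 350 1.57 -1 [-1.99  0.09  2.16  0.91  2.22  2.24]
-1.1 330 350 1.57 1 [-1.99  0.09  2.16  0.91  2.22 -0.91]
-1.1 330 420 0.9 1 [-2.37 -0.53  2.48  1.32  2.12 -0.46]
-1.1 330 420 1.2 -1 [-2.19 -0.26  2.32  1.18  2.19  2.53]
-1.1 330 420 1.2 1 [-2.19 -0.26  2.32  1.18  2.19 -0.61]
-1.1 330 420 1.57 -1 [-1.99 -0.04  2.12  1.02  2.31  2.41]
-1.1 330 420 1.57 1 [-1.99 -0.04  2.12  1.02  2.31 -0.73]
-1.1 330 480 0.9 1 [-2.37 -0.62  2.42  1.42  2.15 -0.27]
-1.1 330 480 1.2 1 [-2.19 -0.36  2.26  1.29  2.24 -0.43]
-1.1 330 480 1.57 -1 [-1.99 -0.12  2.08  1.14  2.38  2.57]
-1.1 330 480 1.57 1 [-1.99 -0.12  2.08  1.14  2.38 -0.57]
-1.1 400 350 0.9 -1 [-2.15 -0.21  2.44  1.34  1.86  2.45]
-1.1 400 350 0.9 1 [-2.15 -0.21  2.44  1.34  1.86 -0.69]
-1.1 400 350 1.2 -1 [-2.03  0.    2.25  1.19  2.    2.38]
-1.1 400 350 1.2 1 [-2.03  0.    2.25  1.19  2.   -0.76]
-1.
[... 3208 characters left out ...]
5 460 350 1.2 -1 [-1.77  0.1   2.15  1.28  1.92  2.41]
-0.95 460 350 1.2 1 [-1.77  0.1   2.15  1.28  1.92 -0.73]
-0.95 460 350 1.57 -1 [-1.65  0.29  1.92  1.11  2.12  2.38]
-0.95 460 350 1.57 1 [-1.65  0.29  1.92  1.11  2.12 -0.77]
-0.95 460 420 0.9 1 [-1.85 -0.25  2.3   1.46  1.77 -0.5 ]
-0.95 460 420 1.2 -1 [-1.77 -0.03  2.11  1.34  1.96  2.58]
-0.95 460 420 1.2 1 [-1.77 -0.03  2.11  1.34  1.96 -0.56]
-0.95 460 420 1.57 -1 [-1.65  0.18  1.89  1.19  2.17  2.52]
-0.95 460 420 1.57 1 [-1.65  0.18  1.89  1.19  2.17 -0.62]
-0.95 460 480 0.9 1 [-1.85 -0.34  2.25  1.5   1.78 -0.35]
-0.95 460 480 1.2 1 [-1.77 -0.11  2.07  1.39  1.99 -0.42]
-0.95 460 480 1.57 1 [-1.65  0.11  1.85  1.26  2.21 -0.49]
```

```bash
python3 - <<'E'
from h import *
arm.movej([-1.84,.09,2.16,.91,2.22,2.24])
p=np.array(readout.read_ee_pos());o=readout.read_orientation(); D=optics.get_image("wrist")
T=D["tool_from_camera"]; Ro=rot(o); P=cloud(D,(Ro@T[:3,:3],Ro@T[:3,3]+p)); print(p,readout.read_time())
np.save("w3.npy",P); cv2.imwrite("pics/w3.png",cv2.rotate(D["img"][...,::-1],cv2.ROTATE_180))
q=P.reshape(-1,3); q=q[(np.linalg.norm(q-p,axis=1)>160)&(q[:,2]>150)&(q[:,1]>-600)&(q[:,1]<700)&(q[:,0]<900)&(q[:,0]>50)]
k=np.unique(np.floor(q/80).astype(int),axis=0,return_counts=True)
for a,b in zip(*k): print(a*80,b)
E
```

```text
[ 192.64821661 -266.42429591  348.74755663] 7.1917
[  80 -160  240] 8784
[  80 -160  320] 11585
[  80 -160  400] 2401
[  80 -160  480] 79
[ 80 -80 160] 160
[ 80 -80 240] 286
[ 160 -160  160] 30
[ 160 -160  240] 8225
[ 160 -160  320] 110
[ 160 -160  400] 564
[ 160 -160  480] 109
[160 -80 160] 446
[160 -80 240] 148
[ 240 -160  480] 37
[240 -80 480] 154
[240 -80 560] 32
[ 320 -160  400] 110
[ 320 -160  480] 334
[320 -80 480] 1
[ 400 -240  320] 185
[ 400 -240  400] 413
[ 400 -160  400] 45
[ 480 -400  160] 517
[ 480 -400  240] 23
[ 480 -320  320] 321
[ 480 -240  320] 67
[480   0 640] 2
[480  80 560] 7
[480  80 640] 204
[480 160 640] 167
[ 560 -400  160] 307
[ 560 -400  240] 81
[ 560 -400  320] 290
[ 560 -320  240] 73
[ 560 -320  320] 125
[560   0 640] 4
[560  80 560] 280
[560  80 640] 703
[560  80 720] 104
[560  80 800] 71
[560  80 880] 2
[560 160 560] 9
[560 160 640] 306
[560 400 480] 2
[560 400 560] 475
[560 400 640] 205
[560 400 880] 6
[560 400 960] 30
[560 560 480] 31
[ 640 -480  240] 59
[ 640 -400  240] 285
[ 640 -400  320] 29
[640  80 640] 155
[640 160 640] 8
[ 720 -480   80] 29
[ 720 -480  160] 254
[ 720 -400   80] 289
[ 720 -400  160] 1187
[ 720 -400  240] 189
[ 720 -320   80] 93
[ 720 -320  160] 1724
[ 720 -320  240] 104
[ 720 -240  160] 459
[ 720 -240  240] 3
[ 800 -480   80] 1
[ 800 -480  160] 79
[ 800 -480  240] 66
[ 800 -400   80] 22
[ 800 -400  160] 849
[ 800 -400  240] 1358
[ 800 -320   80] 250
[ 800 -320  160] 807
[ 800 -320  240] 1289
[ 800 -240   80] 178
[ 800 -240  160] 862
[ 800 -240  240] 743
[ 880 -480  160] 8
[ 880 -400   80] 5
[ 880 -400  160] 87
[ 880 -400  240] 34
[ 880 -320  240] 139
[ 880 -240  160] 6
[ 880 -240  240] 45
```

View pics/w3.png

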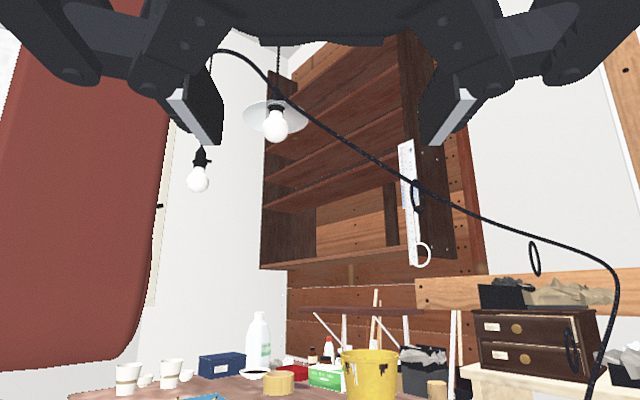

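The flipped view shows a draped cable from (600,380) over (220,50), a bulb hanging near (200,180) close to the robot, and a shaded pendant at (275,120). I'll locate these exactly and fit the arm's side geometry.

```bash
python3 - <<'E'
from h import *
P=np.load("w3.npy")[::-1,::-1]  # flipped to the viewed picture
for n,u,v in [("bulb",198,183),("socket",203,155),("shadebulb",276,125),("cord",280,60)]: print(n,P[v,u].round())
for a,b,c,d in [(225,45,245,60),(260,70,290,95),(320,120,345,140),(380,150,400,180)]:
    k=P[b:d,a:c].reshape(-1,3); k=k[np.argmin(np.linalg.norm(k-[192,-266,349],axis=1))]; print("cable",a,k.round())
k=P[100:150,240:310].reshape(-1,3); k=k[(k[:,0]<800)&(k[:,1]<300)]; print("shade",k.min(0).round(),k.max(0).round())
A=[];b=[]
for r in np.linspace(345,800,7):
  for z in (60,200,350,450):
    s=arm.solve_ik([r,0,z],[0,0,1,0])
    if s is None: s=arm.solve_ik([r,0,z],[0,1,0,0])
    if s is None: continue
    if abs(s[3])>.01: print("q4",s)
    t1,t2=s[1],s[1]+s[2]; rr=r
    A+= [[1,0,np.sin(t1),np.cos(t1),np.sin(t2),np.cos(t2)],[0,1,np.cos(t1),-np.sin(t1),np.cos(t2),-np.sin(t2)]]; b+=[rr,z]
x,res,_,_=np.linalg.lstsq(np.array(A),np.array(b),rcond=None); print(x.round(1),np.abs(np.array(A)@x-b).max())
for p in [(570,-58,60),(637,-30,50),(513,97,80),(480,150,80)]:
    s=arm.solve_ik(p,[0,1,0,0]); t1,t2=s[1],s[1]+s[2]
    e=np.array([x[0]+x[2]*np.sin(t1)+x[3]*np.cos(t1), x[2]*np.cos(t1)-x[3]*np.sin(t1)])
    f=e+[x[4]*np.sin(t2)+x[5]*np.cos(t2), x[4]*np.cos(t2)-x[5]*np.sin(t2)]; print(p,np.round(s,2),"elbow r,z-h",e.round(),"wrist",f.round())
E
```

```text
bulb [594. 438. 580.]
socket [605. 444. 670.]
shadebulb [568. 122. 645.]
cord [1411.  918. 1748.]
cable 225 [  83. -345.  279.]
cable 260 [  83. -345.  279.]
cable 320 [ 393. -147.  467.]
cable 380 [  83. -345.  279.]
shade [  83. -345.  279.] [665. 222. 726.]
[5.100e+00 2.000e-01 4.507e+02 3.000e-01 5.572e+02 6.010e+01] 0.8904925910504176
(570, -58, 60) [-0.22  0.33  1.85 -0.    0.96  1.35] elbow r,z-h [150. 427.] wrist [573.  60.]
(637, -30, 50) [-0.16  0.46  1.69 -0.    0.99  1.41] elbow r,z-h [204. 405.] wrist [638.  50.]
(513, 97, 80) [ 0.05  0.2   1.97 -0.    0.98  1.62] elbow r,z-h [ 95. 442.] wrist [522.  80.]
(480, 150, 80) [ 0.16  0.16  2.01 -0.    0.97  1.73] elbow r,z-h [ 78. 445.] wrist [503.  80.]
```

```bash
python3 - <<'E'
from h import *
P=np.load("w3.npy")[::-1,::-1]
m=(P[...,0]>200)&(P[...,0]<720)&(P[...,1]>-420)&(P[...,1]<60)&(P[...,2]>290)&(P[...,2]<900)
v,u=np.nonzero(m)
for a in range(0,640,20):
    s=(u>=a)&(u<a+20)
    if s.any():
        k=P[v[s],u[s]]; print(a,s.sum(),int(np.median(v[s])),np.median(k,0).round(),k.min(0).round(),k.max(0).round())
E
```

```text
140 134 262 [ 204. -111.  302.] [ 200. -117.  290.] [ 208. -104.  344.]
200 30 52 [280. -52. 559.] [274. -56. 544.] [283. -42. 562.]
220 94 52 [290. -64. 559.] [282. -72. 555.] [301. -55. 563.]
240 109 63 [310. -79. 549.] [299. -86. 539.] [323. -70. 559.]
260 116 83 [332. -90. 529.] [321. -98. 515.] [344. -84. 541.]
280 105 103 [ 353. -105.  506.] [ 344. -115.  496.] [364. -97. 519.]
300 101 118 [ 371. -123.  489.] [ 363. -132.  479.] [ 381. -113.  499.]
320 100 131 [ 389. -141.  472.] [ 380. -150.  462.] [ 398. -131.  482.]
340 100 144 [ 406. -158.  456.] [ 397. -167.  446.] [ 417. -149.  467.]
360 98 157 [ 424. -176.  441.] [ 414. -184.  432.] [ 435. -166.  451.]
380 96 170 [ 442. -193.  426.] [ 433. -201.  417.] [ 453. -184.  435.]
400 279 184 [ 457. -214.  398.] [ 210. -307.  347.] [ 474. -201.  421.]
420 942 130 [ 207. -310.  348.] [ 200. -316.  337.] [ 489. -216.  412.]
440 279 135 [ 210. -316.  342.] [ 200. -322.  337.] [ 508. -236.  394.]
460 242 123 [ 207. -323.  342.] [ 200. -330.  341.] [ 527. -254.  382.]
480 87 222 [ 535. -281.  365.] [ 525. -290.  359.] [ 546. -271.  372.]
500 83 229 [ 553. -300.  356.] [ 542. -309.  351.] [ 565. -290.  362.]
520 309 252 [ 571. -318.  328.] [ 560. -328.  298.] [ 588. -309.  354.]
540 92 242 [ 591. -336.  341.] [ 580. -347.  301.] [ 605. -322.  347.]
560 81 248 [ 614. -357.  334.] [ 603. -367.  328.] [ 627. -348.  339.]
580 88 256 [ 640. -377.  324.] [ 624. -387.  316.] [ 656. -367.  331.]
600 125 271 [ 676. -398.  306.] [ 654. -404.  291.] [ 686. -387.  320.]
```

```bash
python3 - <<'E'
from h import *
S={n:cloud(np.load(n+".npy",allow_pickle=True).item()) for n in("scene","side")}
for n,u,v in [("side",560,25),("side",560,60),("side",560,100),("side",512,95),("side",600,90),("side",600,140),("side",600,200),("side",630,100),("scene",540,10),("scene",490,20),("scene",500,40),("scene",545,110)]: print(n,u,v,S[n][v,u].round())
for n in S:
    p=S[n].reshape(-1,3); d=np.load(n+".npy",allow_pickle=True).item()["img"].reshape(-1,3).astype(int)
    m=(d[:,0]>d[:,1]*2)&(d[:,0]>60)&(abs(p[:,0])<250)&(p[:,1]<150)&(p[:,1]>-700)
    for z in range(0,900,50):
        s=m&(p[:,2]>=z)&(p[:,2]<z+50)
        if s.sum()>5: print(n,z,s.sum(),p[s].min(0).round(),p[s].max(0).round())
E
```

```text
side 560 25 [173.  67. 444.]
side 560 60 [157.  64. 380.]
side 560 100 [143.  78. 303.]
side 512 95 [227.  36. 306.]
side 600 90 [ 68.  59. 324.]
side 600 140 [ 35.  47. 220.]
side 600 200 [ 8. 66. 90.]
side 630 100 [  9.  59. 307.]
scene 540 10 [173.  85. 342.]
scene 490 20 [228.  27. 304.]
scene 500 40 [222.  64. 281.]
scene 545 110 [41. 55. 76.]
scene 0 1447 [-90. -86.   3.] [103. 105.  50.]
scene 50 904 [-74. -32.  50.] [ 83.  85. 100.]
scene 100 779 [-35. -28. 100.] [ 73.  76. 150.]
scene 150 714 [-31.  35. 150.] [ 51.  66. 200.]
scene 200 284 [-29.  43. 200.] [ 40.  63. 249.]
scene 250 834 [-65.  45. 250.] [217.  87. 300.]
scene 300 1952 [-79.  38. 300.] [222.  87. 350.]
scene 350 94 [177.  67. 350.] [217.  77. 360.]
side 0 1813 [-95. -37.   3.] [100. 107.  50.]
side 50 1496 [-81. -32.  50.] [ 80.  85. 100.]
side 100 1313 [-67. -28. 100.] [ 70.  79. 150.]
side 150 1156 [-61. -22. 150.] [ 61.  69. 200.]
side 200 656 [-45.  39. 200.] [ 42.  64. 250.]
side 250 2189 [-26.  42. 250.] [217.  90. 300.]
side 300 2687 [ -9.  23. 300.] [219.  91. 350.]
side 350 1225 [  7.   7. 350.] [217.  85. 400.]
side 400 994 [ 121. -593.  400.] [232.  76. 450.]
side 450 178 [ 121. -589.  452.] [ 165. -565.  493.]
```

```bash
python3 - <<'E'
from h import *
P=np.load("w1.npy"); p0=np.array([439,-441,519])
d=np.linalg.norm(P-p0,axis=2)
m=(d>125)&(d<900)&(np.linalg.norm(P-[347,-326,486],axis=2)>5)&(P[...,2]>520)
v,u=np.nonzero(m)
for a in range(200,640,20):
    s=(u>=a)&(u<a+20)
    if s.any(): k=P[v[s],u[s]]; print(a,s.sum(),np.median(v[s]),k.min(0).round(),np.median(k,0).round(),k.max(0).round())
E
python3 -c "
import cv2;a=cv2.imread('pics/w1.png')[230:380,220:460];cv2.imwrite('pics/w1c.png',cv2.rotate(cv2.resize(a,(720,450),interpolation=2),cv2.ROTATE_180))"
```

```text
240 1227 242.0 [  792. -1267.   520.] [  807. -1221.   631.] [  815. -1193.   840.]
260 2636 272.0 [  812. -1196.   521.] [  825. -1152.   710.] [  837. -1116.   937.]
280 2846 282.0 [  833. -1118.   520.] [  844. -1081.   727.] [  855. -1045.   933.]
300 2662 289.0 [  505. -1048.   520.] [ 526. -562.  609.] [ 872. -532.  915.]
320 2005 306.0 [ 512. -983.  521.] [ 528. -539.  593.] [ 889. -522.  773.]
340 2700 280.0 [ 524. -925.  520.] [ 544. -530.  579.] [ 902. -509.  774.]
360 2865 281.0 [ 533. -871.  521.] [ 906. -837.  615.] [ 916. -497.  804.]
380 3072 286.0 [ 532. -822.  520.] [ 919. -793.  642.] [ 929. -469.  820.]
400 2969 289.0 [ 530. -776.  520.] [ 931. -752.  642.] [ 940. -460.  820.]
420 1249 242.0 [ 545. -733.  520.] [ 942. -715.  584.] [ 950. -461.  798.]
440 1080 238.0 [ 945. -694.  520.] [ 953. -674.  573.] [ 960. -657.  635.]
460 1398 247.0 [ 956. -658.  521.] [ 963. -638.  587.] [ 969. -622.  672.]
480 1789 257.0 [ 534. -623.  520.] [ 972. -606.  600.] [ 979. -405.  688.]
500 2275 270.0 [ 535. -591.  520.] [ 976. -572.  597.] [ 983. -397.  701.]
520 2239 271.0 [ 540. -545.  520.] [ 943. -530.  603.] [ 949. -392.  693.]
540 1947 264.0 [ 944. -519.  520.] [ 950. -506.  597.] [1001. -494.  683.]
560 2047 265.0 [ 996. -513.  520.] [1004. -502.  609.] [1091. -492.  715.]
580 2290 270.0 [1085. -501.  521.] [1092. -486.  623.] [1098. -472.  738.]
600 2669 280.0 [1092. -474.  520.] [1099. -460.  636.] [1106. -447.  766.]
620 3047 290.0 [1097. -449.  521.] [1106. -435.  649.] [1113. -422.  791.]
```

View pics/w1c.png

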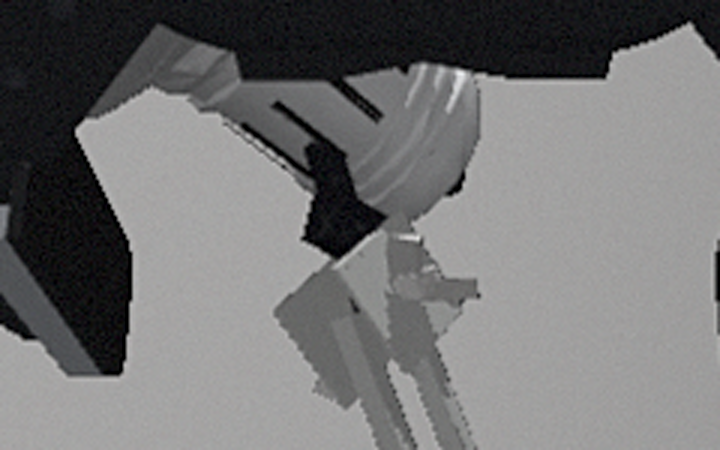

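The crop shows the desk lamp's conical head at about (527,-530,600), opening upward, so it stays outside r 650. I'll sweep above the cable with the wrist high and the radius short, then take a downward view of the stand.

```bash
python3 - <<'E'
from h import *
def tq(): return np.round(readout.read_tau(),1)
arm.movej([-1.6,-.5,1.8,0,1.3,-1.6]); print(readout.read_ee_pos(),readout.read_time(),tq())
arm.movej([-0.2,-.5,1.8,0,1.3,-1.6]); print(readout.read_ee_pos(),readout.read_time(),tq())
s=arm.solve_ik([590,20,190],[0,0,1,0]); print(s)
arm.movej(s); print(readout.read_ee_pos(),readout.read_time(),tq(),readout.read_wrist_force())
p=np.array(readout.read_ee_pos());o=readout.read_orientation(); D=optics.get_image("wrist")
T=D["tool_from_camera"]; Ro=rot(o); D["T"]=(Ro@T[:3,:3],Ro@T[:3,3]+p); np.save("v1.npy",D,allow_pickle=True)
cv2.imwrite("pics/v1.png",D["img"][...,::-1])
E
```

```text
[  55.68197835 -490.53945568  528.59644956] 10.4 [  0.  -13.6 -34.2   0.   -1.9  -0. ]
[492.89104362 -29.16681258 529.1262575 ] 12.65 [  0.2 -13.5 -34.1   0.   -1.9  -0. ]
[-8.49702710e-02  1.90340278e-01  1.74098435e+00 -4.44089210e-16
  1.21026802e+00 -1.65576660e+00]
[591.11076295  19.62227    191.83534302] 13.9833 [  0.  -35.9 -28.3   0.    0.   -0. ] [ 0.61437938 -0.65495737  0.444708  ]
```

View pics/v1.png

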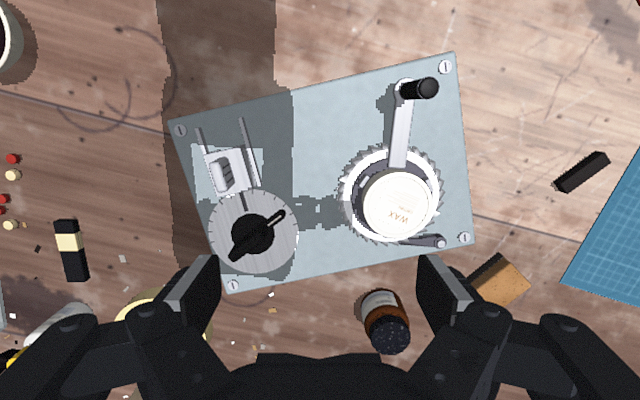

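The view shows the knob centre at about (252,235) with its nose toward (282,213), the lock tab at (225,172), the tin at (397,203), the handle top at (425,87), the jar at (385,320), the block at (500,285) and the stick at (582,172). Measuring these.

```bash
python3 - <<'E'
from h import *
D=np.load("v1.npy",allow_pickle=True).item(); P=cloud(D,D["T"]); Z=P[...,2]; V,U=np.mgrid[:400,:640]
img=D["img"].astype(int); Rm,t=D["T"]
def ray(u,v,z):
    c=Rm@np.array([(u-D["cx"])/D["fx"],-(v-D["cy"])/D["fy"],-1.]); return (t+c*(z-t[2])/c[2])[:2]
reg=(U>150)&(U<490)&(V>40)&(V<300)
desk=P[(V<40)&(U>300)&(U<600)]; print("desk z",np.median(desk[:,2]))
m=reg&(abs(Z-12)<4); m&=~((V>250)&(U>420)); m&=~((V>255)&(U<222))
pl=P[m]; print("plate z",np.median(pl[:,2]),m.sum())
mm=cv2.morphologyEx(m.astype(np.uint8),cv2.MORPH_OPEN,np.ones((5,5)))>0
r=cv2.minAreaRect(P[mm][:,:2].astype(np.float32)); print("plate",r); box=cv2.boxPoints(r)
C=np.array([ray(*c,12) for c in [(168,120),(455,52),(474,240),(226,294)]]); print("corners",C.round(1))
e=[C[1]-C[0],C[2]-C[3]]; print("yaw from corners",[np.degrees(np.arctan2(-a[0],a[1])) for a in e],np.linalg.norm(e,axis=1))
def blob(zl,zh,u0,u1,v0,v1,dark=None):
    k=(Z>zl)&(Z<zh)&(U>u0)&(U<u1)&(V>v0)&(V<v1)
    if dark: k&=img.max(2)<dark
    return P[k]
for n,a in dict(tin=(50,62,350,440,160,250),handle=(88,102,400,445,65,110),bar=(47,60,222,275,210,270),tab=(60,72,195,245,140,205)).items():
    q=blob(*a)
    if len(q)<5: print(n,len(q)); continue
    r=cv2.minAreaRect(q[:,:2].astype(np.float32)); print(n,len(q),"z",np.median(q[:,2]).round(1),"mean",q[:,:2].mean(0).round(1),"rect",np.round(r[0],1),np.round(r[1],1),round(r[2],1),"circ",cv2.minEnclosingCircle(q[:,:2].astype(np.float32)))
# nose: dark low pixels
k=(img.max(2)<60)&(U>222)&(U<300)&(V>195)&(V<275); print("dark",k.sum())
for zl,zh in((14,24),(24,34)):
    q=P[k&(Z>zl)&(Z<zh)]; print(zl,len(q),q[:,:2].mean(0).round(1) if len(q) else 0, np.round(cv2.minAreaRect(q[:,:2].astype(np.float32)),1).tolist() if 0 else (q.min(0).round(),q.max(0).round()))
x=cv2.resize(D["img"][120:290,180:310,::-1],None,fx=4.5,fy=4.5,interpolation=cv2.INTER_CUBIC)[:600]; cv2.imwrite("pics/kn.png",x[:600,:585])
E
```

```text
desk z 0.575386412198867
plate z 12.582676566395776 36111
plate ((597.2587280273438, 29.81879425048828), (189.80844116210938, 269.63946533203125), 12.894021034240723)
corners [[ 535.2 -119.8]
 [ 477.4  139.4]
 [ 655.6  179.5]
 [ 718.6  -80.7]]
yaw from corners [np.float64(12.560120454490294), np.float64(13.591906578413504)] [265.56025538 267.69147285]
tin 3664 z 55.6 mean [603.5  87.2] rect [604.5  87.6] [59.5 58.6] 49.2 circ ((604.7299194335938, 87.80940246582031), 30.185047149658203)
handle 415 z 94.2 mean [510.1  92.5] rect [509.9  93.5] [14.1 15.1] 0.2 circ ((510.1528625488281, 93.40377807617188), 7.613781452178955)
bar 455 z 51.9 mean [644.1 -45.6] rect [645.3 -46. ] [10.3 39.3] 37.9 circ ((645.19189453125, -46.190101623535156), 19.766868591308594)
tab 412 z 65.3 mean [576.5 -61.1] rect [577.3 -62.1] [25.8 11.5] 13.0 circ ((577.2054443359375, -61.757266998291016), 13.001630783081055)
dark 1619
14 789 [641.7 -47.1] (array([610., -68.,  15.]), array([667., -17.,  24.]))
24 226 [630.8 -30.5] (array([618., -62.,  24.]), array([651., -13.,  34.]))
```

Stand: centre (597.3, 29.8), yaw 12.9°. The knob, turntable and tab all agree with the given geometry. Nose direction is 127.9°, so drag_knob ≈ 1.13 rad and the knob must turn 65° counter-clockwise. Doing the knob.

```bash
cat >> h.py <<'E'
YAW=np.deg2rad(12.9); SC=np.array([597.3,29.8])
def ori(a):
    q=(R.from_euler('z',a)*R.from_euler('x',np.pi)).as_quat(); return [q[3],*q[:3]]
def stand(x,y): return SC+np.array([x*np.cos(YAW)-y*np.sin(YAW),x*np.sin(YAW)+y*np.cos(YAW)])
def look(name):
    p=np.array(readout.read_ee_pos());o=readout.read_orientation(); D=optics.get_image("wrist")
    T=D["tool_from_camera"]; Ro=rot(o); D["T"]=(Ro@T[:3,:3],Ro@T[:3,3]+p); np.save(name+".npy",D,allow_pickle=True)
    cv2.imwrite(f"pics/{name}.png",D["img"][...,::-1]); return D,cloud(D,D["T"])
def rect(P,c,rad,zl,zh):
    k=(P[...,2]>zl)&(P[...,2]<zh)&(np.hypot(P[...,0]-c[0],P[...,1]-c[1])<rad); q=P[k][:,:2].astype(np.float32)
    if len(q)<8: return None
    (x,y),(w,h),an=cv2.minAreaRect(q)
    if w<h: an+=90
    return len(q),np.round([x,y],1),np.round([w,h],1),round(an%180,1)
def st(m=""): print(m,np.round(readout.read_ee_pos(),1),"t",readout.read_time(),"w",np.round(readout.read_grip_width(),1),"F",np.round(readout.read_wrist_force(),1))
E
python3 - <<'E'
from h import *
K=np.array([645.4,-46.2]); a0=np.deg2rad(127.9); nose=np.array([np.cos(a0),np.sin(a0)])
def pose(d,z):
    a=a0+d; return [*(K-5*np.array([np.cos(a),np.sin(a)])),z],ori(a)
arm.move_to(*pose(0,115)); st("above")
arm.servo_line(pose(0,34)[0],rate=90); st("down")
claw.gripper_close(); st("grip")
T=np.deg2rad(65)
for f in np.linspace(0,1,6)[1:]:
    p,o=pose(T*f,34); arm.servo_line(p,o,rate=40)
st("turned"); print(readout.read_torque())
arm.wait(0.2); claw.gripper_open(); st("open")
arm.servo_line(pose(T,110)[0],rate=150)
D,P=look("k1"); print("bar",rect(P,K,26,46,58)); print("tab",rect(P,stand(-40,-85),20,60,72)); st()
E
```

```text
above [649.  -50.2 116.5] t 14.825 w 85.5 F [ 0.6 -0.  -0.3]
down [649.2 -50.3  34.8] t 15.875 w 85.2 F [ 0.3 -0.1  0.7]
grip [648.7 -50.   34.3] t 16.55 w 9.2 F [-0.2  0.7  1.5]
turned [650.4 -45.5  34.3] t 18.425 w 9.0 F [-0.7 -0.2  5.3]
[-0.27887908  0.30269299  0.03315877]
open [650.3 -45.1  34. ] t 19.35 w 85.3 F [ 0.7 -0.2  1. ]
bar (967, array([645.2, -46.7]), array([39.3,  9.6]), 12.5)
tab (962, array([577.5, -62.3]), array([25.7, 10.9]), 12.0)
 [649.1 -44.9 108.6] t 20.0583 w 85.5 F [-1.1  0.1 -0.2]
```

Bar is at 12.5°, within 0.01 rad of the mark. Now the lock.

```bash
python3 - <<'E'
from h import *
a=YAW+np.pi; tab=np.array([577.4,-62.2]); ux=np.array([np.cos(YAW),np.sin(YAW)])
arm.move_to([*tab,110],ori(a)); st("above")
arm.servo_line([*tab,47],rate=90); claw.gripper_close(); st("grip")
for s in (12,22,25): arm.servo_line([*(tab+s*ux),47],rate=40); st(s)
arm.wait(0.3); st("hold")
claw.gripper_open(); arm.servo_line([*(tab+24*ux),120],rate=150)
D,P=look("l1"); print("tab",rect(P,tab+24*ux,20,60,72),"expected home",tab+24*ux); print("bar",rect(P,[645.4,-46.2],22,46,57)); st()
print("handle",rect(P,[510,93],20,85,102))
E
```

```text
above [575.2 -62.1 108.1] t 20.4583 w 85.3 F [ 0.1 -0.3 -0.3]
grip [577.5 -62.2  47.3] t 21.9833 w 8.8 F [-1.9 -0.8  2.5]
12 [590.1 -59.3  47.3] t 22.4333 w 8.7 F [0.5 0.8 3.7]
22 [599.5 -57.1  47.3] t 22.8333 w 8.9 F [0.2 1.2 4.2]
25 [600.9 -56.8  47.3] t 23.0833 w 8.5 F [-4.1  1.   7. ]
hold [600.9 -56.8  47.3] t 23.3833 w 8.9 F [-2.6  0.4  7.1]
tab (652, array([600.2, -57. ]), array([25.5, 10.7]), 13.3) expected home [600.79426866 -56.84199722]
bar (741, array([645.2, -46.7]), array([39.7,  9.2]), 13.1)
 [599.7 -56.6 118.8] t 24.7917 w 85.4 F [ 0.5  0.5 -0.3]
handle (103, array([513.2,  87.7]), array([11.1,  4.3]), 28.6)
```

The lock hit its stop at about 24 mm. Now the handle: start angle is about 176.7°, radius 95. I'll grip tangentially and follow the arc while monitoring force.

```bash
python3 - <<'E'
from h import *
C=stand(20,55); H=np.array([510.1,93.4]); v=H-C; r=np.hypot(*v); A0=np.arctan2(v[1],v[0]); print(C,r,np.degrees(A0))
def pose(th,z=63,rr=95):
    a=A0-np.deg2rad(th); return [*(C+rr*np.array([np.cos(a),np.sin(a)])),z],ori(a)
arm.move_to(*pose(0,150)); st("above")
arm.servo_line(pose(0)[0],rate=120); claw.gripper_close(); st("grip"); 
f0=np.array(readout.read_wrist_force())
def go(th):
    p,o=pose(th); arm.servo_line(p,o,rate=35)
    e=np.array(readout.read_ee_pos())[:2]-C; a=np.arctan2(e[1],e[0]); F=np.array(readout.read_wrist_force())-f0
    ang=np.degrees(A0-a); ft=F[0]*-np.sin(a)+F[1]*np.cos(a) # +ve resists clockwise
    print(th,"meas",round(ang,1),"r",round(np.hypot(*e),1),"Ft",round(ft,1),"Fr",round(F[0]*np.cos(a)+F[1]*np.sin(a),1),"t",round(readout.read_time(),1)); return ang,ft
for th in [4,8,11,13,16,20,23,25,28,32,35,37,40,43]: go(th)
st("end"); print(readout.read_grip_force())
E
```

```text
[604.5164675  87.876868 ] 94.57787438332646 176.65215254954597
above [509.6  93.1 149.3] t 25.5333 w 85.4 F [-0.5 -0.7  0. ]
grip [509.8  93.5  63.4] t 27.0667 w 12.0 F [-0.2  0.2  2.8]
4 meas 3.7 r 94.9 Ft 3.3 Fr 0.8 t 27.4
8 meas 7.7 r 94.9 Ft 4.0 Fr 1.0 t 27.8
11 meas 11.5 r 94.9 Ft -1.5 Fr 1.8 t 28.0
13 meas 12.9 r 94.9 Ft 2.6 Fr 1.2 t 28.3
16 meas 15.9 r 95.0 Ft 2.3 Fr 1.8 t 28.6
20 meas 19.7 r 95.0 Ft 3.7 Fr 1.8 t 28.9
23 meas 23.5 r 94.9 Ft -2.9 Fr 1.9 t 29.2
25 meas 24.8 r 94.9 Ft 0.9 Fr 2.5 t 29.5
28 meas 27.7 r 95.0 Ft 2.5 Fr 1.7 t 29.8
32 meas 31.5 r 95.0 Ft 4.0 Fr 1.7 t 30.1
35 meas 35.5 r 95.0 Ft -2.7 Fr 1.5 t 30.4
37 meas 36.8 r 95.0 Ft 1.4 Fr 1.5 t 30.6
40 meas 39.7 r 95.0 Ft 2.7 Fr 1.9 t 30.9
43 meas 42.7 r 95.0 Ft 2.8 Fr 2.5 t 31.2
end [538.5 156.3  63.3] t 31.225 w 12.6 F [-4.   0.   7.6]
60.438721776008606
```

Each click shows clearly: three made, with drops near 11.4°, 23.4° and 35.4°. Now the fourth.

```bash
python3 - <<'E'
from h import *
C=stand(20,55); A0=np.deg2rad(176.652)
def pose(th,z=63,rr=95):
    a=A0-np.deg2rad(th); return [*(C+rr*np.array([np.cos(a),np.sin(a)])),z],ori(a)
for th in [45,46,47,48,48.8]:
    p,o=pose(th); arm.servo_line(p,o,rate=30)
    e=np.array(readout.read_ee_pos())[:2]-C; a=np.arctan2(e[1],e[0]); F=np.array(readout.read_wrist_force())
    print(th,round(np.degrees(A0-a),1),"Ft",round(F[0]*-np.sin(a)+F[1]*np.cos(a),1))
arm.wait(0.5); e=np.array(readout.read_ee_pos()); st(); print(np.linalg.norm(e[:2]-[509.8,93.5]),readout.read_grip_force(),np.abs(readout.read_joint_vel()).max())
E
```

```text
45 44.8 Ft 2.2
46 45.8 Ft 2.1
47 47.6 Ft -2.7
48 48.1 Ft -0.8
48.8 48.5 Ft 2.5
 [545.8 162.6  63.3] t 32.9833 w 12.4 F [-3.3  0.3  6.8]
77.92357795904913 60.632352232933044 0.0016128713692387196
```

```bash
python3 - <<'E'
from h import *
D,P=look("f1"); print("tab",rect(P,[600.8,-56.8],22,60,72),"bar",rect(P,[645.4,-46.2],22,46,57))
job.sign_off(); st()
E
```

```text
tab None bar None
the job is handed in; nothing more can be done
the job is handed in; nothing more can be done
```

The job is handed in with the knob on its mark (within about 0.01 rad), the lock at its stop (about 24 mm) and four clicks counted; the handle ended 77.9 mm from its start, gripped at 60 N and at rest. The last camera check of knob and lock got no reading, so those two figures date from before the crank was turned.

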